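Turn a circuit board over in its swivelling holder

ROBOT

A 7-joint arm with a two-finger parallel gripper is mounted at the origin on the work surface. World frame = base frame: x ahead of the robot, y to its left, z up, the work surface at z = 0. Lengths are in m, angles in rad, forces in N, time in s.
With the tool pointing down it reaches from about 0.425 to 0.875 m from the base axis. Payload 4.7 kg.
Tool frame: the origin (TCP) lies on the centre line of the jaws, within the pads' length; the fingertips stand ahead of it and the grasp point (between the pads) lies 2 mm behind it (nose_length is the z of the fingertips in the tool frame, in m); z points along the fingers, y is the line along which they close (so a half turn about z gives the same grasp; the last joint's range is limited). The gripper opens to 87 mm and grips with 3 to 60 N. Pads are 19 mm wide; open, the fingers measure 117 mm over their backs; the gripper's body (75 mm by 190 mm) begins 51 mm behind the grasp point.
Start: joints at [1.312, 0.321, -0.07, 1.45, 0.023, 1.371, -0.057], TCP at [0.175, -0.626, 0.24] pointing down, gripper open.
Joint ranges: [-2.86, 2.86], [-0.3, 2.09], [-1.38, 1.24], [0.06, 2.45], [-1.56, 4.7], [0.09, 2.05], [-2.69, 2.69]. Speed limits (rad/s): [2.57, 2.57, 3.14, 3.14, 3.14, 3.14, 3.14].

INTERFACE

Orientations are given as a rotation vector (axis times angle).
In Python, from bench import * gives the robot as it stands.
- The arm moves only by the tool send_rows, never from a script. Its arguments are lists of equal length, an entry for each row: "xyz": the shift along the tool's x, y, z in mm, a list of three; "dr": the turn, a rotation vector about the tool's x, y, z in rad, a list of three. A call has exactly 10 rows; each row is the pose to reach, as a shift and turn from the pose commanded when the call began, along the tool's axes at that moment; what a row does not reach only later rows make up. A row lasts 1/12 s, in which the tool goes at most 41.7 mm and 7.16 degrees, less where a joint would pass 70% of its speed; a pose out of reach is approached as far as the arm can. A call with a gripper value outside its range is refused whole. "jaw" is the finger opening in mm, from 0 to 87, set as the call begins (left out, the last holds). The fingers move at their own pace and stop on an object; "grip_force" is the grip in N (left out, the last holds). Time passes only in rows, so rows that repeat a pose let the fingers close, or fill a call up. It gives the time, the measured TCP pose, the force, the opening and the grip force at its end, in the units of the state.
- get_state(): the state, without advancing time (a new reading comes with each control period).
- get_image(name): name is "scene" or "side" or "wrist"; returns the picture (420x560x3 uint8, red, green, blue); there is no depth.
- calibration(name): a dict with "vfov" (degrees; the focal length in pixels is half the picture's height over the tangent of half this angle, whatever the lens; pixels are square), "cx", "cy" (the principal point, pixels), "k1" (the pictures are not rectified: a ray, as slopes to the right and down, at radius r is drawn at 1 + k1 r^2 times it, then the intrinsics apply), "rvec" (rotation vector, rad) and "tvec" (3), from world to camera coordinates, as OpenCV has them; the wrist camera has in their place "hand_eye" (4x4, takes a point from camera to tool coordinates, whose origin is the TCP and whose axes are the flange's). Camera axes: x right, y down, z forward; pixel columns grow to the right and rows downward; lengths in m; the calibration is good to about 2 mm. A picture is of the moment at which its call begins: read the wrist's pose just before it. calibration takes no time and is no camera call.
- close_job(): hands the job in; it is judged then, once.
The state is a dict: "time": time; "joint_positions": joint angles; "qd": joint speeds; "joint_torque": joint torques, N m; "position": TCP position; "tool_rot": TCP orientation; "ft_force": force on the tool from outside, world axes, zero at the start; "torque": the same for the moment, N m; "grip_width": opening from 0.0 (shut) to 1.0 (fully open); "grip_force": force on a finger pad.
Only numpy, scipy, OpenCV 4.12 (cv2) and the standard library are available. Lean on these libraries where they do the work, as an engineer would, in place of code of your own. Each camera call takes 0.05 s, during which the arm holds its last target. There are 200 camera calls.

TASK

The circuit board in the swivelling holder has its parts facing up; turn it over so that the solder side faces up and lies level, ready for soldering. Keep the fingers closed and do it with the fingertips only, pushing gently on the bare long edges of the board: do not take the board between the fingers, do not press on the parts mounted on it, and do not lift, tip or shift the holder. Leave the reel, jar, transformer and cutters on the bench alone.

Things in the scene. Friction and masses are not known exactly. Their poses are not given: they have to be found in the camera images.
- holder: Board holder, loose on the bench on rubber feet, about 2 kg: grey base plate 150 mm (x) by 250 mm (y), its top 14 mm over the bench; flat steel uprights 36 mm wide, 5 mm thick at y = +-100 mm, rounded tops 168 mm high; 32 mm black knobs outside them at 150 mm height, out to y = +-121 mm. Origin: centre of its underside; z up; y along the swivel axis; -x side roughly towards the robot.
- board: Green circuit board 120 (x) by 160 (y) by 2.4 mm, turning between the uprights on a stiff swivel. Origin: board centre, on the swivel axis, 150 mm above the holder's origin. y: swivel axis, level, same as the holder's y. z stands on the parts side: z up = parts up, z straight down = solder side up. Starts up to 0.5 rad either way from parts-up. The solder side is flat, joints up to 1 mm high.
- edge_a (a point): Middle of the board's free long edge at the board's x = -60 mm, half-way through its thickness; axes as the board's. At the start it is the edge nearer the robot. The board turns either way without stops, the full circle, clear of the base plate; friction (0.12 N m, about 2 N at this edge) keeps it at whatever angle it is left.
- edge_b (a point): Middle of the other free long edge, at the board's x = +60 mm; axes as the board's. At the start the edge farther from the robot. The short ends of the board are held in two aluminium jaws at y = +-76 to +-88 mm, 112 mm long (x) and 14.4 mm thick, which turn with it.
- components: Parts soldered on the board's z side; origin and axes as the board's. Middle band (y = -35 to +35 mm): chips and resistors up to 6 mm high, within x = +-32 mm. At y = +39 to +69 mm capacitors up to 28 mm high, at y = -38 to -68 mm a small transformer and a heat sink up to 26 mm high, within x = +-36 mm. A strip 24 mm wide along each long edge is bare.
- reel: Bystander: reel of solder standing on its flange, 60 mm across, 40 mm high; origin at the centre of its underside. About 0.2 m to the holder's +y side.
- jar: Bystander: glass jar with steel lid, 52 mm across, 70 mm high; origin at the centre of its underside. About 0.2 m to the holder's -y side.
- transformer: Bystander: black mains transformer 60 x 50 mm, 56 mm high; origin at the centre of its underside. Beyond the holder (its +x side).
- cutters: Bystander: flush cutters lying flat, 105 mm long, 10 mm high; origin at their rivet. On the robot's side of the holder, towards its -y end.

How it is judged:
By the outcome, as a careful person would: the job done as asked, in the order asked, and still so for the second after the job is handed in, with the robot touching nothing.
It also fails if it takes over 51 s, if anything falls off the work surface, if the arm or the gripper's body presses on something with over 40 N, if the wrist force passes 120 N, or if a joint passes its speed limit or range.

## Working session

There is one attempt and no reset: what is moved stays moved. The work goes in short steps, Python scripts to look and compute and a tool call to move; the robot and the scene stay as the last step left them, time stands still between calls to the robot, and variables do not carry over. Pictures are saved under pics/ and viewed, at most 10 in all, crops included, and the job is handed in when it is done.

Besides the shell and the picture viewer there is one more tool, called after "Request:" by a JSON object that holds its "name" and its "arguments". send_rows: Moves the arm, as the interface text tells. Its arguments: {"type":"object","properties":{"xyz":{"type":"array"},"dr":{"type":"array"},"jaw":{"type":"number"},"grip_force":{"type":"number"}},"required":["xyz","dr"]}

```bash
mkdir -p pics; ls; python3 - <<'E'
from bench import *
import cv2
print(get_state())
for n in("scene","side","wrist"):
    print(n,calibration(n))
a=get_image("scene");b=get_image("side")
cv2.imwrite("pics/scene0.png",a[...,::-1]);cv2.imwrite("pics/side0.png",b[...,::-1])
E
```

```text
pics
{'time': 0.0, 'joint_positions': array([ 1.31210402,  0.32180393, -0.07008947,  1.45167749,  0.0226183 ,
        1.37075285, -0.05685271]), 'qd': array([ 0.00082254, -0.00138712, -0.00035146,  0.00030395,  0.00047377,
       -0.00031254, -0.00063387]), 'joint_torque': array([-4.01010084e-04, -4.91291678e+01, -4.04357566e-01, -3.12533784e+01,
       -6.40283804e-02,  4.34727164e-02,  1.67546686e-04]), 'position': array([ 0.17493817, -0.62548955,  0.23847263]), 'tool_rot': array([-3.11059486e+00, -4.27060326e-01,  5.70566686e-04]), 'ft_force': array([-0.01037679,  0.03688791,  0.14123687]), 'torque': array([ 0.04488065,  0.00636193, -0.01668009]), 'grip_force': 0.0, 'grip_width': 0.9987444941408076}
scene {'vfov': 57.77928218521386, 'cx': 276.54843312571285, 'cy': 209.48427064037213, 'k1': -0.05072560402679208, 'rvec': array([ 0.84795461,  2.7373643 , -0.8137101 ]), 'tvec': array([ 0.46767617, -0.25083562,  1.11444794])}
side {'vfov': 46.177656565196656, 'cx': 274.803458676241, 'cy': 214.45962391815817, 'k1': -0.03287137595768716, 'rvec': array([ 0.89530663, -2.54196993,  1.00888209]), 'tvec': array([0.50022532, 0.31118353, 0.80175662])}
wrist {'vfov': 68.12725837838174, 'cx': 277.3697315181821, 'cy': 214.14938247928333, 'k1': -0.05566889448820986, 'hand_eye': array([[-6.96658724e-04, -9.51415097e-01, -3.07910422e-01,
         8.50914616e-02],
       [ 9.99999301e-01, -3.68582077e-04, -1.12365045e-03,
         4.95002468e-04],
       [ 9.55567741e-04, -3.07910989e-01,  9.51414689e-01,
        -1.45631623e-01],
       [ 0.00000000e+00,  0.00000000e+00,  0.00000000e+00,
         1.00000000e+00]])}
```

View pics/scene0.png

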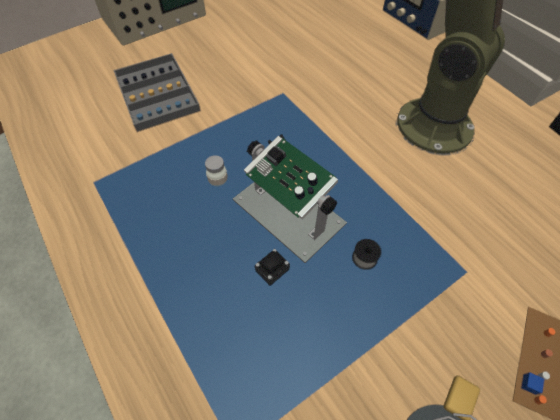

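View pics/side0.png

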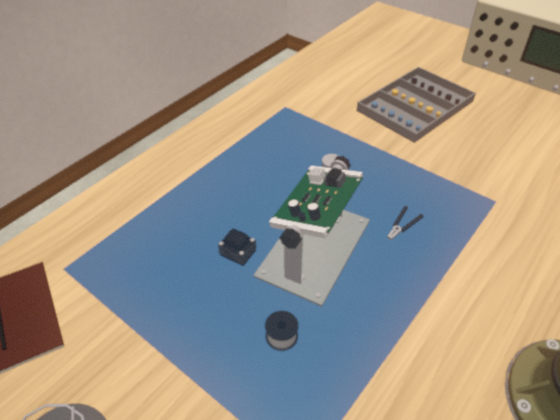

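The scene picture shows the holder around (290,200), with the reel at (367,253), transformer (272,266) and jar (216,170). The side picture shows the holder at (315,230) and the cutters at (405,222). I'll take closer crops to pick corners.

```bash
python3 - <<'E'
import cv2
a=cv2.imread("pics/scene0.png")[130:262,228:352];b=cv2.imread("pics/side0.png")[148:308,240:390]
cv2.imwrite("pics/c1.png",cv2.resize(a,None,fx=4.5,fy=4.5,interpolation=cv2.INTER_CUBIC))
cv2.imwrite("pics/c2.png",cv2.resize(b,None,fx=3.7,fy=3.7,interpolation=cv2.INTER_CUBIC))
E
```

```text
(no output)
```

View pics/c1.png

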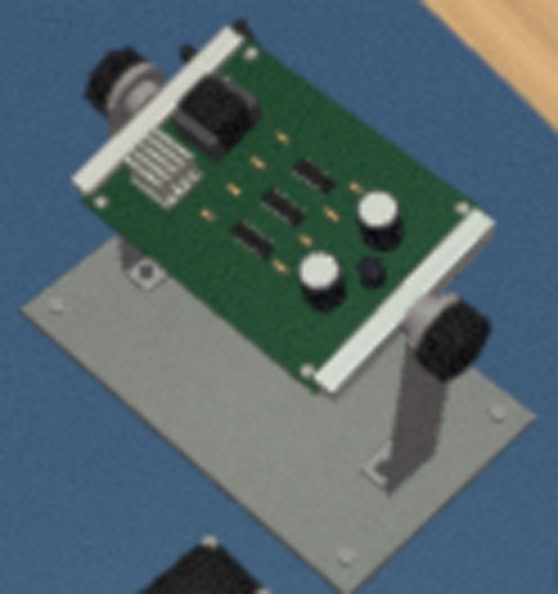

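View pics/c2.png

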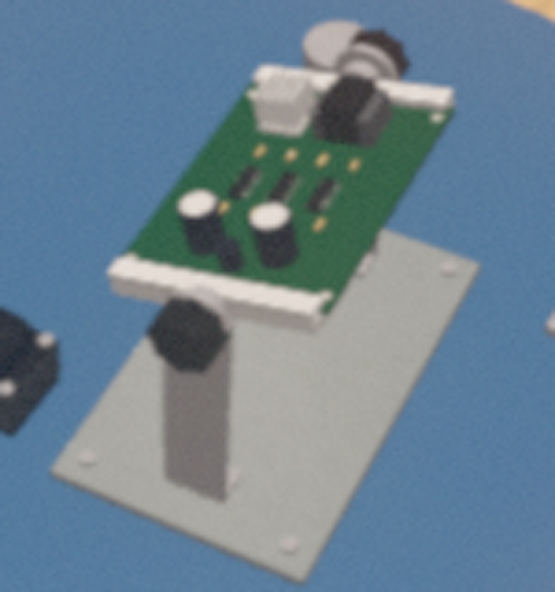

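```bash
cat > h.py <<'E'
import numpy as np, cv2
from scipy.spatial.transform import Rotation as R
from bench import *
def ray(n,uv,T=None):
    c=calibration(n); f=210/np.tan(np.radians(c["vfov"]/2))
    d=(np.array(uv,float)-[c["cx"],c["cy"]])/f; s=d.copy()
    for _ in range(10): s=d/(1+c["k1"]*(s@s))
    v=np.array([*s,1])
    if n=="wrist":
        P=np.eye(4);P[:3,:3]=R.from_rotvec(T["tool_rot"]).as_matrix();P[:3,3]=T["position"];M=P@c["hand_eye"]
        return M[:3,3],M[:3,:3]@v
    m=R.from_rotvec(c["rvec"]).as_matrix()
    return -m.T@c["tvec"],m.T@v
def plane(r,z): return r[0]+r[1]*(z-r[0][2])/r[1][2]
def tri(a,b):
    A=np.c_[a[1],-b[1]]; t=np.linalg.lstsq(A,b[0]-a[0],rcond=None)[0]
    p,q=a[0]+t[0]*a[1],b[0]+t[1]*b[1]
    return (p+q)/2,np.linalg.norm(p-q)
E
python3 - <<'E'
from h import *
np.set_printoptions(precision=4,suppress=True)
s=lambda u,v:ray("scene",(228+(u+.5)/4.5-.5,130+(v+.5)/4.5-.5))
d=lambda u,v:ray("side",(240+(u+.5)/3.7-.5,148+(v+.5)/3.7-.5))
for n,r in dict(s_pm=s(22,308),s_pp=s(350,592),s_mp=s(535,415),d_mp=d(302,580),d_pp=d(52,472),d_mm=d(480,265)).items(): print(n,plane(r,.013 if 1 else 0))
for n,a,b in [("a-",s(248,48),d(450,108)),("a+",s(478,208),d(330,312)),("b-",s(85,195),d(258,85)),("b+",s(315,392),d(122,262)),("knob+",s(462,338),d(185,335))]: print(n,*tri(a,b))
for n,r,z in [("reel",ray("side",(282,325)),.04),("jar",ray("scene",(214,162)),.07),("trafo",ray("scene",(272,263)),.05),("cut",ray("side",(402,224)),.005),("cut2",ray("side",(394,234)),.005),("cut3",ray("side",(422,216)),.005),("cut4",ray("side",(403,210)),.005)]: print(n,plane(r,z))
E
```

```text
s_pm [ 0.6307 -0.1024  0.013 ]
s_pp [0.5836 0.1415 0.013 ]
s_mp [0.4394 0.1142 0.013 ]
d_mp [0.4394 0.1137 0.013 ]
d_pp [0.5839 0.1414 0.013 ]
d_mm [ 0.4846 -0.1307  0.013 ]
a- [ 0.495  -0.0794  0.1648] 0.006295788125971362
a+ [0.4646 0.0686 0.1621] 0.0012100594183906063
b- [ 0.6033 -0.0632  0.1359] 0.0008076781991025628
b+ [0.5765 0.0912 0.1369] 0.006890708148795618
knob+ [0.513  0.1178 0.1547] 0.00019908927091923326
reel [0.4594 0.207  0.04  ]
jar [ 0.6282 -0.1859  0.07  ]
trafo [0.6577 0.117  0.05  ]
cut [ 0.4242 -0.1698  0.005 ]
cut2 [ 0.4234 -0.1334  0.005 ]
cut3 [ 0.4012 -0.2187  0.005 ]
cut4 [ 0.4435 -0.209   0.005 ]
```

```bash
cat >> h.py <<'E'
C=np.array([.5345,.0057,0]);YAW=.187;RH=R.from_euler('z',YAW)
def tip(s,n):  # fingertip in holder frame mm and lean
    r=R.from_rotvec(s["tool_rot"]); p=s["position"]+r.apply([0,0,n])
    z=RH.inv().apply(r.apply([0,0,1])); return RH.inv().apply(p-C)*1000, np.arctan2(-z[0],-z[2])
def go(x,y,z,L,n):  # shift/turn for fingertip centre at holder (mm), body leaning L to +x
    s=get_state(); r=R.from_rotvec(s["tool_rot"])
    t=RH*R.from_euler('y',L)*R.from_euler('x',np.pi)
    p=C+RH.apply(np.array([x,y,z])/1000)-t.apply([0,0,n])
    return np.round(1000*r.inv().apply(p-s["position"]),1),np.round((r.inv()*t).as_rotvec(),3)
E
python3 - <<'E'
import bench; print([k for k in dir(bench) if k[0]!='_']); print(getattr(bench,"nose_length",None))
from h import *
n=getattr(bench,"nose_length",.01)
n=n if isinstance(n,float) else .01
print(n,tip(get_state(),n)); print(go(75,0,240,.4,n))
E
```

```text
['MotionError', 'calibration', 'close_job', 'get_image', 'get_state', 'nose_length']
0.017
0.017 (array([-470.65006121, -553.34978807,  221.57704491]), np.float64(0.00025426261171413334))
(array([ 597.7, -504. ,  -16.3]), array([ 0.015, -0.4  ,  0.085]))
```

Request:
{"name": "send_rows", "arguments": {"xyz": [[25,-20,-15],[55,-45,-30],[85,-70,-45],[115,-97,-60],[145,-122,-60],[175,-147,-60],[205,-173,-60],[235,-198,-60],[265,-223,-60],[295,-249,-60]], "dr": [[0,0,0],[0,0,0.02],[0,0,0.04],[0,0,0.06],[0,0,0.085],[0,0,0.085],[0,0,0.085],[0,0,0.085],[0,0,0.085],[0,0,0.085]], "jaw": 0}}

```text
time: 0.93
position: [0.3926, -0.3049, 0.2993]
tool_rot: [3.128, 0.294, -0.001]
ft_force: [0.8, -0.2, 0.5]
grip_width: 0.326
grip_force: 0.0
```

```bash
python3 - <<'E'
from h import *
n=nose_length
s=get_state();print(tip(s,n),s["grip_width"],s["joint_positions"]); print(go(75,0,270,.4,n))
E
```

```text
(array([-197.17815733, -278.84645784,  282.31058751]), np.float64(0.0003979785621845804)) 0.32568431820909904 [ 0.9600334  -0.0156235  -0.34723847  1.71506393 -0.00496239  1.44138538
 -0.76982668]
(array([ 278.9, -278.7,   13.5]), array([ 0. , -0.4,  0. ]))
```

Request:
{"name": "send_rows", "arguments": {"xyz": [[28,-28,0],[56,-56,0],[84,-84,0],[112,-112,0],[140,-140,0],[168,-168,0],[196,-196,4],[224,-224,8],[252,-252,11],[279,-279,13]], "dr": [[0,0,0],[0,0,0],[0,-0.05,0],[0,-0.1,0],[0,-0.15,0],[0,-0.2,0],[0,-0.25,0],[0,-0.3,0],[0,-0.35,0],[0,-0.4,0]]}}

```text
time: 1.77
position: [0.6148, 0.0209, 0.2855]
tool_rot: [3.028, 0.284, -0.619]
ft_force: [0.9, -0.5, 0.8]
grip_width: 0.008
grip_force: 0.0
```

```bash
python3 - <<'E'
from h import *
n=nose_length
s=get_state();print(tip(s,n),s["grip_width"],s["joint_positions"]); print(go(56,0,170,.4,n),go(52,0,135,.4,n))
cv2.imwrite("pics/w1.png",get_image("wrist")[...,::-1])
E
```

```text
(array([ 7.50419952e+01, -4.32148863e-02,  2.69840491e+02]), np.float64(0.4035616199735768)) 0.007755115100749195 [ 0.26451568  0.61133235 -0.62231098  1.09469022  0.30282317  1.93338993
 -1.67046971]
(array([21.6, -0.1, 99.3]), array([0.001, 0.004, 0.   ])) (array([ 3.170e+01, -1.000e-01,  1.331e+02]), array([0.001, 0.004, 0.   ]))
```

View pics/w1.png

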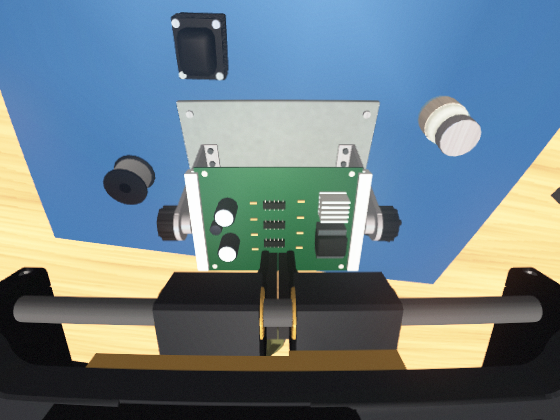

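The wrist view (up = holder +x) shows the tool square to the holder: far edge_b along row 167 from column 201 to 360, closed fingertips near (278,255). I'll check edge_b against my estimate.

```bash
python3 - <<'E'
from h import *
s=get_state()
for uv in [(201,167),(360,167),(188,102),(376,102)]:
    z=.1366 if uv[1]>120 else .014
    print(uv,(RH.inv().apply(plane(ray("wrist",uv,s),z)-C)*1000).round(1))
E
```

```text
(201, 167) [ 65.7  81.  136.6]
(360, 167) [ 68.5 -64.6 136.6]
(188, 102) [ 78.  119.6  14. ]
(376, 102) [  81.7 -104.9   14. ]
```

```bash
python3 - <<'E'
from h import *
np.set_printoptions(precision=4,suppress=True)
s=get_state();print(tip(s,nose_length),s["time"],s["qd"],s["tool_rot"])
a=RH.inv()*R.from_rotvec(s["tool_rot"]);print(a.as_matrix())
o,d=ray("wrist",(277.4,214),s);print(RH.inv().apply(o-C),RH.inv().apply(d))
E
```

```text
(array([ 79.3005,   9.6258, 261.921 ]), np.float64(0.4112716507701732)) 1.8167 [ 0.0677 -0.0766  0.0045  0.2564 -0.0641 -0.1445  0.1241] [ 3.032   0.3059 -0.6341]
[[ 0.9165  0.0117 -0.3998]
 [ 0.0154 -0.9999  0.0062]
 [-0.3996 -0.0118 -0.9166]]
[0.2222 0.0095 0.3771] [-0.6623  0.0022 -0.7493]
```

Request:
{"name": "send_rows", "arguments": {"xyz": [[0,0,0],[4,0,17],[8,0,34],[12,0,51],[16,0,68],[19,0,85],[21,0,99],[21,0,99],[21,0,99],[21,0,99]], "dr": [[0,0,0],[0,0,0],[0,0,0],[0,0,0],[0,0,0],[0,0,0],[0,0,0],[0,0,0],[0,0,0],[0,0,0]]}}

```text
time: 2.65
position: [0.5957, 0.0152, 0.1885]
tool_rot: [3.03, 0.284, -0.611]
ft_force: [0.0, -0.2, 0.8]
grip_width: 0.006
grip_force: 0.0
```

```bash
python3 - <<'E'
from h import *
np.set_printoptions(precision=4,suppress=True)
s=get_state();print(tip(s,nose_length),s["joint_positions"],s["qd"],s["ft_force"])
for f in [.3,.5,.7,.9,1.05]:
    L=.4+max(0,f-.5)*.4; x,z=51,10  # contact circle: strip radius 51, tip 
    c=np.array([51*np.cos(f),150-51*np.sin(f)])
    # inner tip corner touches when L<f, outer when L>f: offset tip centre
    k=9.5*(1 if f>L else -1); t=c+1.2*np.array([np.sin(f),np.cos(f)])+k*np.array([np.cos(L),-np.sin(L)])*(f>L)
    print(f,L,t.round(1),*go(t[0],0,t[1],L,nose_length))
E
```

```text
(array([ 55.27  ,  -2.0018, 172.8516]), np.float64(0.3982807322189939)) [ 0.3114  0.6095 -0.6197  1.2978  0.3046  1.737  -1.6832] [-0.0091  0.0006 -0.0053 -0.0171  0.0004 -0.0021 -0.0001] [ 0.0294 -0.1659  0.8129]
0.3 0.4 [ 49.1 136.1] [ 8.6 -2.  36.3] [ 0.001 -0.002 -0.001]
0.5 0.4 [ 54.1 122.9] [18.3 -2.  46.5] [ 0.001 -0.002 -0.001]
0.7 0.48 [ 48.2 113.7] [17.8 -2.  57.3] [ 0.001 -0.082 -0.001]
0.9 0.56 [ 40.7 105.7] [15.3 -2.  67.7] [ 0.001 -0.162 -0.001]
1.05 0.6200000000000001 [ 34.1 100.8] [12.2 -2.  75. ] [ 0.001 -0.222 -0.001]
```

Request:
{"name": "send_rows", "arguments": {"xyz": [[4,-2,10],[6,-2,20],[8,-2,27],[9,-2,32],[10,-2,36],[11,-2,39],[12,-2,42],[13,-2,44],[13,-2,46],[13,-2,46]], "dr": [[0,0,0],[0,0,0],[0,0,0],[0,0,0],[0,0,0],[0,0,0],[0,0,0],[0,0,0],[0,0,0],[0,0,0]]}}

```text
time: 3.48
position: [0.5891, 0.0167, 0.1396]
tool_rot: [3.03, 0.285, -0.614]
ft_force: [-0.2, 0.5, 1.4]
grip_width: 0.002
grip_force: 0.6
```

```bash
python3 - <<'E'
from h import *
np.set_printoptions(precision=4,suppress=True)
s=get_state();print(tip(s,nose_length),s["ft_force"])
for f in [.6,.7,.8,.9,1.05]:
    L=.4+max(0,f-.5)*.4
    t=46*np.array([np.cos(f),-np.sin(f)])+[0,150]+1.2*np.array([np.sin(f),np.cos(f)])+9.5*np.array([np.cos(L),-np.sin(L)])
    print(f,L,t.round(1),*go(t[0],0,t[1],L,nose_length))
E
```

```text
(array([ 49.0561,   0.6169, 123.8928]), np.float64(0.39979984855758705)) [-0.2246  0.5208  1.3898]
0.6 0.44 [ 47.2 121. ] [0.1 0.6 3.4] [ 0.    -0.04   0.001]
0.7 0.48 [ 44.4 116.9] [-0.2  0.6  8.3] [ 0.    -0.08   0.001]
0.8 0.52 [ 41.2 113.1] [-1.   0.6 13.1] [ 0.    -0.12   0.001]
0.9 0.56 [ 37.6 109.7] [-2.3  0.6 17.8] [ 0.    -0.16   0.001]
1.05 0.6200000000000001 [ 31.7 105.2] [-5.   0.6 24.4] [ 0.001 -0.22   0.001]
```

Request:
{"name": "send_rows", "arguments": {"xyz": [[0,0,3],[0,0,6],[0,0,8],[-1,0,11],[-1,0,13],[-2,0,16],[-2,0,18],[-3,0,20],[-4,0,22],[-5,0,24]], "dr": [[0,-0.04,0],[0,-0.06,0],[0,-0.08,0],[0,-0.1,0],[0,-0.12,0],[0,-0.14,0],[0,-0.16,0],[0,-0.18,0],[0,-0.2,0],[0,-0.22,0]]}}

```text
time: 4.32
position: [0.5755, 0.0141, 0.1191]
tool_rot: [2.925, 0.275, -0.939]
ft_force: [2.3, -0.3, 0.8]
grip_width: 0.005
grip_force: 1.3
```

```bash
python3 - <<'E'
from h import *
s=get_state();print(tip(s,nose_length),s["ft_force"],s["time"])
cv2.imwrite("pics/t.png",get_image("side")[...,::-1][120:320,200:400].repeat(3,0).repeat(3,1))
E
```

```text
(array([ 31.95807993,   0.66004299, 105.31121966]), np.float64(0.6210268028135632)) [ 2.31155211 -0.29174539  0.76124317] 4.3167
```

View pics/t.png

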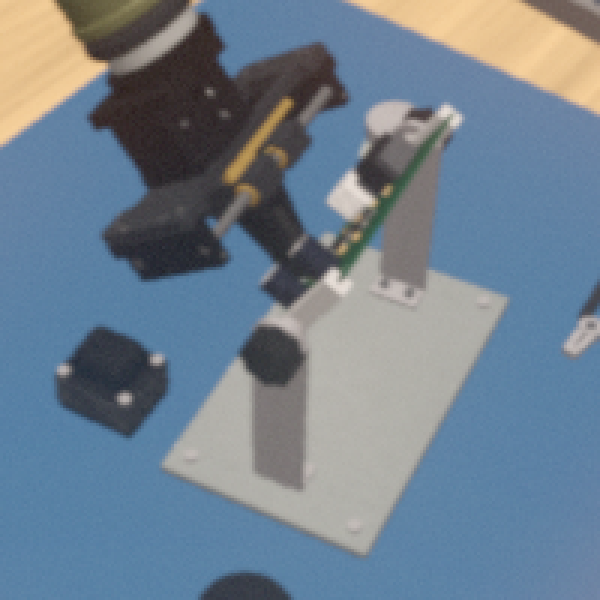

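The side view shows the board standing near 60° with the fingertips on edge_b's bare strip, edge_a on top, and the holder unmoved. Next I retract and cross to the robot side.

Request:
{"name": "send_rows", "arguments": {"xyz": [[0,0,-35],[0,0,-70],[0,0,-105],[0,0,-135],[-34,0,-144],[-68,0,-151],[-100,0,-157],[-130,0,-130],[-160,0,-104],[-190,0,-80]], "dr": [[0,0,0],[0,0,0],[0,0,0],[0,0,0],[0,0.1,0],[0,0.2,0],[0,0.3,0],[0,0.4,0],[0,0.51,0],[0,0.62,0]]}}

```text
time: 5.2
position: [0.4799, -0.0035, 0.2965]
tool_rot: [3.126, 0.296, -0.037]
ft_force: [-0.1, -0.6, 1.6]
grip_width: 0.005
grip_force: 0.0
```

Request:
{"name": "send_rows", "arguments": {"xyz": [[0,0,0],[0,0,0],[0,0,0],[0,0,0],[0,0,0],[0,0,0],[0,0,0],[0,0,0],[0,0,0],[0,0,0]], "dr": [[0,0,0],[0,0,0],[0,0,0],[0,0,0],[0,0,0],[0,0,0],[0,0,0],[0,0,0],[0,0,0],[0,0,0]]}}

```text
time: 6.03
position: [0.4818, -0.0035, 0.2965]
tool_rot: [3.126, 0.297, -0.045]
ft_force: [-0.6, -0.8, 0.3]
grip_width: 0.009
grip_force: 0.0
```

```bash
python3 - <<'E'
from h import *
s=get_state();print(tip(s,nose_length),s["ft_force"],s["time"],s["joint_positions"])
print(go(-75,0,260,0,nose_length));print(go(-70,0,188,0,nose_length))
cv2.imwrite("pics/w2.png",get_image("wrist")[...,::-1])
E
```

```text
(array([-53.95527782,   0.82404553, 279.53870115]), np.float64(0.028895804866687816)) [-0.60909664 -0.82661309  0.26003633] 6.0333 [ 0.27782108 -0.02727814 -0.31900786  1.73187097 -0.00606438  1.46446233
 -1.42180179]
(array([-21. ,   0.8,  20.1]), array([-0.002,  0.029,  0.002]))
(array([-13.9,   0.9,  92. ]), array([-0.002,  0.029,  0.002]))
```

View pics/w2.png

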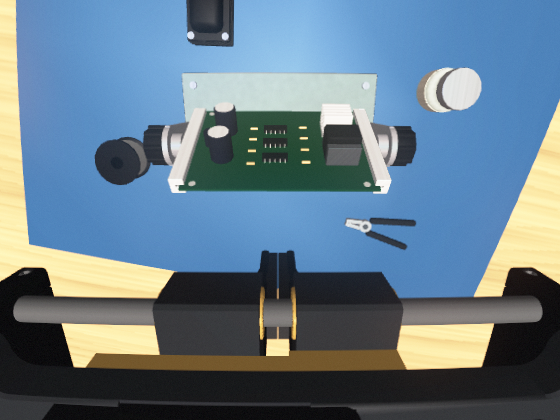

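The wrist view shows edge_a nearest the robot along row 191 (columns 188–372), clear of the closed fingertips at (278,255). I compute its angle from the ray and the 60 mm circle.

```bash
python3 - <<'E'
from h import *
s=get_state();print(tip(s,nose_length))
o,d=ray("wrist",(278,191.5),s);o=RH.inv().apply(o-C)*1000;d=RH.inv().apply(d)
for z in range(150,214,5):
    p=o+d*(z-o[2])/d[2]; print(z,p[:2].round(1),np.hypot(p[0],z-150).round(1))
print(go(-65,0,188,0,nose_length));print(go(-20,0,195,0,nose_length))
E
```

```text
(array([-54.04924906,   0.81056435, 279.6648088 ]), np.float64(0.028590425708631156))
150 [-44.2   0.2] 44.2
155 [-42.8   0.2] 43.1
160 [-41.4   0.2] 42.6
165 [-40.    0.2] 42.7
170 [-38.7   0.2] 43.5
175 [-37.3   0.2] 44.9
180 [-35.9   0.2] 46.8
185 [-34.5   0.2] 49.2
190 [-33.1   0.3] 51.9
195 [-31.8   0.3] 55.1
200 [-30.4   0.3] 58.5
205 [-29.    0.3] 62.2
210 [-27.6   0.3] 66.1
(array([-8.8,  0.9, 91.9]), array([-0.002,  0.029,  0.002]))
(array([36. ,  1. , 83.7]), array([-0.002,  0.029,  0.002]))
```

Request:
{"name": "send_rows", "arguments": {"xyz": [[0,0,15],[0,0,32],[0,0,49],[0,0,65],[1,1,78],[1,1,87],[1,1,91],[1,1,91],[1,1,91],[1,1,91]], "dr": [[0,0,0],[0,0.029,0],[0,0.029,0],[0,0.029,0],[0,0.029,0],[0,0.029,0],[0,0.029,0],[0,0.029,0],[0,0.029,0],[0,0.029,0]]}}

```text
time: 6.92
position: [0.4808, -0.0047, 0.2068]
tool_rot: [-3.126, -0.296, -0.004]
ft_force: [0.8, -0.6, -0.5]
grip_width: 0.005
grip_force: 0.0
```

```bash
python3 - <<'E'
from h import *
s=get_state();print(tip(s,nose_length),s["ft_force"],s["time"])
for x,z in [(-45,189),(-12,195),(7,193),(19,190),(29,187)]: print(x,z,*go(x,0,z,0,nose_length))
E
```

```text
(array([-54.64168896,  -0.20247701, 189.79780654]), np.float64(-0.0023774790484549662)) [ 0.81044597 -0.59631492 -0.53454668] 6.9167
-45 189 [ 9.7 -0.2  0.8] [-0.001 -0.002  0.002]
-12 195 [42.7 -0.1 -5.1] [-0.001 -0.002  0.002]
7 193 [61.7 -0.1 -3.1] [-0.001 -0.002  0.002]
19 190 [73.7 -0.1 -0. ] [-0.001 -0.002  0.002]
29 187 [83.7 -0.   3. ] [-0.001 -0.002  0.002]
```

Push edge_a to just past vertical.

Request:
{"name": "send_rows", "arguments": {"xyz": [[8,0,0],[14,0,0],[20,0,-1],[26,0,-2],[32,0,-3],[38,0,-4],[44,0,-5],[50,0,-5],[56,0,-4],[56,0,-4]], "dr": [[0,0,0],[0,0,0],[0,0,0],[0,0,0],[0,0,0],[0,0,0],[0,0,0],[0,0,0],[0,0,0],[0,0,0]]}}

```text
time: 7.75
position: [0.536, 0.006, 0.2092]
tool_rot: [-3.126, -0.297, -0.001]
ft_force: [-1.7, -0.9, -0.8]
grip_width: 0.006
grip_force: 0.2
```

```bash
python3 - <<'E'
from h import *
s=get_state();print(tip(s,nose_length),s["ft_force"],s["time"])
for x,z in [(7,195),(17,193),(28,188),(35,180),(41,170),(44,163)]: print(x,z,*go(x,0,z,0,nose_length))
cv2.imwrite("pics/t2.png",get_image("side")[...,::-1][120:320,200:400].repeat(3,0).repeat(3,1))
E
```

```text
(array([1.54112264e+00, 1.73035292e-02, 1.92150285e+02]), np.float64(-0.0005372857182862509)) [-1.73078434 -0.88083523 -0.8363769 ] 7.75
7 195 [ 5.5 -0.  -2.8] [-0.002 -0.001  0.002]
17 193 [15.5  0.  -0.8] [-0.002 -0.001  0.002]
28 188 [26.5  0.1  4.2] [-0.002 -0.001  0.002]
35 180 [33.5  0.1 12.2] [-0.002 -0.001  0.002]
41 170 [39.5  0.1 22.2] [-0.002 -0.001  0.002]
44 163 [42.5  0.1 29.2] [-0.002 -0.001  0.002]
```

View pics/t2.png

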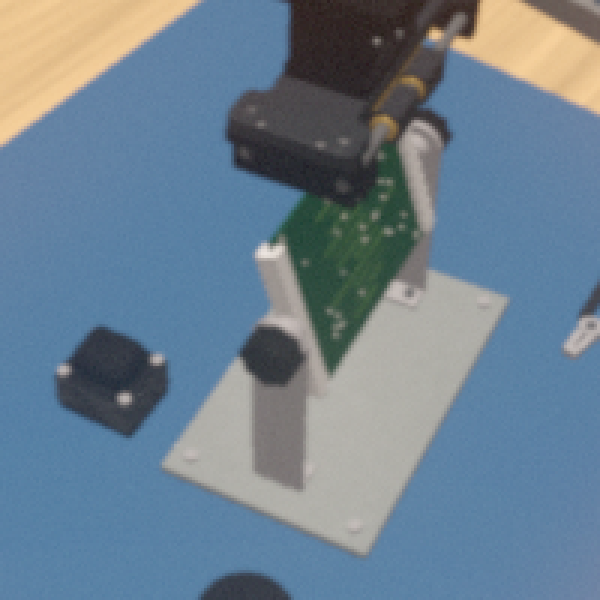

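The board is past vertical, solder side facing the robot, holder unmoved. Continue along the arc.

Request:
{"name": "send_rows", "arguments": {"xyz": [[4,0,-3],[9,0,-2],[15,0,-1],[21,0,1],[26,0,4],[30,0,8],[34,0,12],[37,0,17],[39,0,21],[40,0,24]], "dr": [[0,0,0],[0,0,0],[0,0,0],[0,0,0],[0,0,0],[0,0,0],[0,0,0],[0,0,0],[0,0,0],[0,0,0]]}}

```text
time: 8.63
position: [0.5752, 0.0134, 0.1855]
tool_rot: [-3.126, -0.296, -0.003]
ft_force: [-1.1, -0.2, 1.8]
grip_width: 0.003
grip_force: 1.1
```

```bash
python3 - <<'E'
from h import *
s=get_state();print(tip(s,nose_length),s["ft_force"],s["time"])
for x,z in [(44,163),(46,157),(47,152)]: print(x,z,*go(x,0,z,0,nose_length))
E
```

```text
(array([4.14039610e+01, 6.33447534e-03, 1.68525884e+02]), np.float64(-0.00173521197906618)) [-1.14969776 -0.23314311  1.7764292 ] 8.6333
44 163 [ 2.6 -0.   5.5] [-0.001 -0.002  0.002]
46 157 [ 4.6  0.  11.5] [-0.001 -0.002  0.002]
47 152 [ 5.6  0.  16.5] [-0.001 -0.002  0.002]
```

Request:
{"name": "send_rows", "arguments": {"xyz": [[1,0,2],[2,0,4],[3,0,6],[4,0,8],[5,0,10],[5,0,12],[6,0,14],[6,0,15],[6,0,16],[6,0,16]], "dr": [[0,0,0],[0,0,0],[0,0,0],[0,0,0],[0,0,0],[0,0,0],[0,0,0],[0,0,0],[0,0,0],[0,0,0]]}}

```text
time: 9.47
position: [0.5807, 0.0145, 0.1698]
tool_rot: [-3.126, -0.296, -0.002]
ft_force: [-0.2, -0.0, 0.9]
grip_width: 0.008
grip_force: 0.2
```

```bash
python3 - <<'E'
from h import *
s=get_state();print(tip(s,nose_length),s["ft_force"],s["time"])
E
```

```text
(array([4.7025647e+01, 1.2031248e-01, 1.5284433e+02]), np.float64(-0.0014686455753896272)) [-0.21548686 -0.01045548  0.85253168] 9.4667
```

Request:
{"name": "send_rows", "arguments": {"xyz": [[0,0,-8],[0,0,-25],[0,0,-50],[-20,0,-80],[-50,0,-105],[-80,0,-115],[-105,0,-115],[-120,0,-115],[-120,0,-115],[-120,0,-115]], "dr": [[0,0,0],[0,0,0],[0,0,0],[0,0,0],[0,0,0],[0,0,0],[0,0,0],[0,0,0],[0,0,0],[0,0,0]]}}

```text
time: 10.3
position: [0.4627, -0.0082, 0.2858]
tool_rot: [-3.127, -0.296, -0.005]
ft_force: [0.7, 0.2, 0.6]
grip_width: 0.008
grip_force: 0.0
```

Request:
{"name": "send_rows", "arguments": {"xyz": [[0,0,0],[0,0,0],[0,0,0],[0,0,0],[0,0,0],[0,0,0],[0,0,0],[0,0,0],[0,0,0],[0,0,0]], "dr": [[0,0,0],[0,0,0],[0,0,0],[0,0,0],[0,0,0],[0,0,0],[0,0,0],[0,0,0],[0,0,0],[0,0,0]]}}

```text
time: 11.13
position: [0.4625, -0.0082, 0.2849]
tool_rot: [-3.126, -0.296, -0.001]
ft_force: [-0.5, -0.0, 0.2]
grip_width: 0.003
grip_force: 0.0
```

```bash
python3 - <<'E'
from h import *
s=get_state();print(tip(s,nose_length),s["ft_force"],s["time"])
w=get_image("wrist")[...,::-1];d=get_image("side")[...,::-1];c=get_image("scene")[...,::-1]
for n,i in(("w3",w),("d3",d),("s3",c)): cv2.imwrite(f"pics/{n}.png",i)
big=np.full((600,800,3),255,np.uint8)
big[:300,:400]=cv2.resize(w,(400,300));
big[300:,:400]=cv2.resize(c[130:262,228:404],(400,300),interpolation=2)
big[:600,400:]=cv2.resize(d[148:328,250:370],(400,600),interpolation=2)
cv2.imwrite("pics/m3.png",big)
E
```

```text
(array([-73.35364522,  -0.28075149, 267.8772928 ]), np.float64(-0.0008835158331507706)) [-0.54503627 -0.02400815  0.170803  ] 11.1333
```

View pics/m3.png

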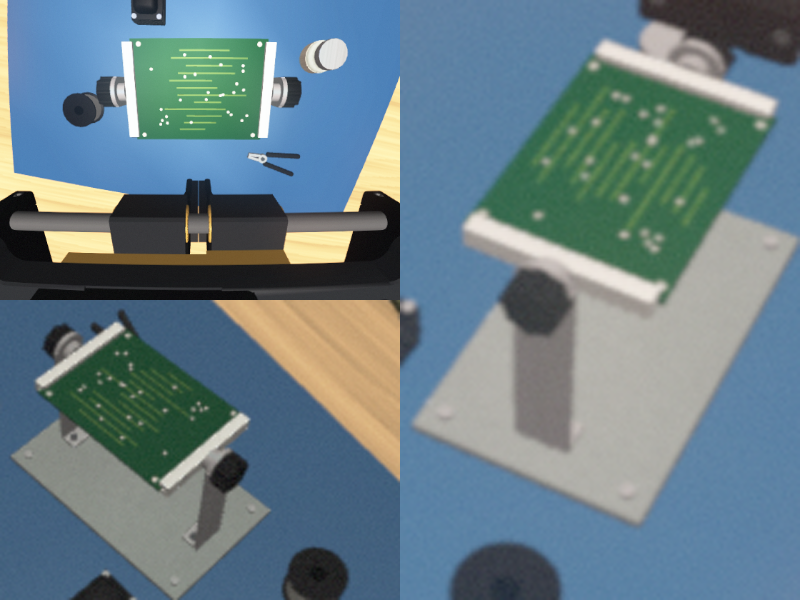

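Solder side is up and it looks close to level; holder, reel, jar, transformer and cutters are in place. Measure the remaining tilt.

```bash
python3 - <<'E'
from h import *
np.set_printoptions(precision=4,suppress=True)
s=get_state(); Q={}
def quad(n,box):
    i=cv2.imread(f"pics/{n}.png"); b,g,r=[i[...,k].astype(int) for k in range(3)]
    m=((g>b+8)&(g>r+8)).astype(np.uint8); x0,y0,x1,y1=box; k=np.zeros_like(m);k[y0:y1,x0:x1]=m[y0:y1,x0:x1]
    k=cv2.morphologyEx(k,cv2.MORPH_CLOSE,np.ones((7,7)))
    c=max(cv2.findContours(k,cv2.RETR_EXTERNAL,cv2.CHAIN_APPROX_NONE)[0],key=cv2.contourArea)[:,0].astype(float)
    q=cv2.boxPoints(cv2.minAreaRect(c.astype(np.float32))) if n=="w3" else None
    h=cv2.convexHull(c.astype(np.float32)); q=h
    for e in np.linspace(.01,.1,30):
        q=cv2.approxPolyDP(h,e*cv2.arcLength(h,True),True)
        if len(q)==4: break
    q=q[:,0].astype(float); L=[]
    for j in range(4):   # line fit of each side
        a,bb=q[j],q[(j+1)%4]; u=(bb-a)/np.linalg.norm(bb-a); t=(c-a)@u/np.linalg.norm(bb-a); d=np.abs((c-a)@[-u[1],u[0]])
        p=c[(t>.12)&(t<.88)&(d<3)]; vx,vy,px,py=cv2.fitLine(p.astype(np.float32),cv2.DIST_HUBER,0,.01,.01).ravel(); L.append(np.cross([px,py,1],[px+vx,py+vy,1]))
    P=[np.cross(L[j-1],L[j]) for j in range(4)]; return np.array([p[:2]/p[2] for p in P])
for n,cam,box in(("w3","wrist",(160,40,400,210)),("d3","side",(250,140,380,260)),("s3","scene",(230,120,350,235))):
    q=quad(n,box); T=[]
    for p in q:
        h=RH.inv().apply(plane(ray(cam,p,s),.1512)-C)*1000; T.append((h[1],h[0],p,ray(cam,p,s)))
    o={("a" if t[1]>0 else "b")+("+" if t[0]>0 else "-"):t for t in T}; Q[cam]=o
    print(cam,{k:(round(v[1],1),round(v[0],1)) for k,v in sorted(o.items())})
for k in ("a+","a-","b+","b-"):
    p,e=tri(Q["side"][k][3],Q["scene"][k][3]); print(k,RH.inv().apply(p-C)*1000,e*1000)
E
```

```text
wrist {'a+': (np.float64(60.2), np.float64(76.9)), 'a-': (np.float64(60.5), np.float64(-78.1)), 'b+': (np.float64(-59.0), np.float64(75.7)), 'b-': (np.float64(-58.7), np.float64(-76.7))}
side {'a+': (np.float64(59.2), np.float64(67.3)), 'a-': (np.float64(58.5), np.float64(-77.9)), 'b+': (np.float64(-59.8), np.float64(70.0)), 'b-': (np.float64(-57.3), np.float64(-74.9))}
scene {'a+': (np.float64(61.3), np.float64(72.5)), 'a-': (np.float64(59.6), np.float64(-76.6)), 'b+': (np.float64(-55.8), np.float64(73.9)), 'b-': (np.float64(-55.6), np.float64(-75.5))}
a+ [ 59.6365  69.8948 150.7735] 4.914422143286418
a- [ 58.8592 -77.6992 150.5649] 1.2425051198891588
b+ [-58.8127  70.8023 149.0382] 4.338363464940643
b- [-56.7856 -76.701  149.423 ] 0.09258683269303132
```

All three estimates say edge_a is slightly high (~0.025 rad). One more gentle press to 151 mm.

Request:
{"name": "send_rows", "arguments": {"xyz": [[20,0,0],[50,0,0],[85,0,10],[110,0,35],[120,0,65],[121,0,88],[121,0,100],[121,0,106],[121,0,106],[121,0,106]], "dr": [[0,0,0],[0,0,0],[0,0,0],[0,0,0],[0,0,0],[0,0,0],[0,0,0],[0,0,0],[0,0,0],[0,0,0]]}}

```text
time: 12.12
position: [0.5818, 0.0145, 0.1803]
tool_rot: [-3.127, -0.296, -0.004]
ft_force: [0.0, 0.6, 0.0]
grip_width: 0.003
grip_force: 0.0
```

```bash
python3 - <<'E'
from h import *
s=get_state();print(tip(s,nose_length),s["ft_force"],s["time"]);print(go(47.5,0,151,0,nose_length))
E
```

```text
(array([ 4.81468536e+01, -1.37282860e-01,  1.63284470e+02]), np.float64(-0.002569078610800316)) [0.00923576 0.5518873  0.01508204] 12.1167
(array([-0.6, -0.1, 12.3]), array([-0.001, -0.003,  0.002]))
```

Request:
{"name": "send_rows", "arguments": {"xyz": [[0,0,3],[0,0,5],[0,0,7],[0,0,8],[0,0,9],[0,0,10],[0,0,11],[0,0,11],[0,0,11],[0,0,11]], "dr": [[0,0,0],[0,0,0],[0,0,0],[0,0,0],[0,0,0],[0,0,0],[0,0,0],[0,0,0],[0,0,0],[0,0,0]]}}

```text
time: 12.95
position: [0.5815, 0.0147, 0.1681]
tool_rot: [-3.126, -0.296, -0.002]
ft_force: [-0.8, 0.4, 2.4]
grip_width: 0.009
grip_force: 1.2
```

```bash
python3 - <<'E'
from h import *
for _ in range(4):
    s=get_state();print(tip(s,nose_length),s["ft_force"],s["time"]); get_image("side")
E
```

```text
(array([4.78570196e+01, 9.40637441e-02, 1.51146987e+02]), np.float64(-0.0011062943827832932)) [-0.79647301  0.4457015   2.37383034] 12.95
(array([4.78557645e+01, 5.70174055e-02, 1.51148727e+02]), np.float64(-0.0011088644522626292)) [-0.0831205  -0.33643679  2.86799071] 13.0
(array([4.78396743e+01, 5.48997280e-02, 1.51131155e+02]), np.float64(-0.0010602789632922112)) [-0.22678775 -0.22792246  1.98756857] 13.05
(array([4.78434799e+01, 3.70402866e-02, 1.51133664e+02]), np.float64(-0.001083609096965467)) [0.37586848 0.06464439 2.38783108] 13.1
```

Contact at 2.4 N, tip at 151.1 mm, so level within about 0.01 rad. Withdraw and check.

Request:
{"name": "send_rows", "arguments": {"xyz": [[0,0,-8],[0,0,-25],[0,0,-50],[-20,0,-80],[-50,0,-105],[-80,0,-117],[-105,0,-117],[-121,0,-117],[-121,0,-117],[-121,0,-117]], "dr": [[0,0,0],[0,0,0],[0,0,0],[0,0,0],[0,0,0],[0,0,0],[0,0,0],[0,0,0],[0,0,0],[0,0,0]]}}

```text
time: 13.98
position: [0.4624, -0.0083, 0.2855]
tool_rot: [-3.127, -0.295, -0.004]
ft_force: [0.0, 0.8, 0.4]
grip_width: 0.004
grip_force: 0.0
```

Request:
{"name": "send_rows", "arguments": {"xyz": [[0,0,0],[0,0,0],[0,0,0],[0,0,0],[0,0,0],[0,0,0],[0,0,0],[0,0,0],[0,0,0],[0,0,0]], "dr": [[0,0,0],[0,0,0],[0,0,0],[0,0,0],[0,0,0],[0,0,0],[0,0,0],[0,0,0],[0,0,0],[0,0,0]]}}

```text
time: 14.82
position: [0.4624, -0.0082, 0.2848]
tool_rot: [-3.126, -0.296, -0.001]
ft_force: [-0.7, -0.1, 1.1]
grip_width: 0.006
grip_force: 0.0
```

```bash
python3 - <<'E'
from h import *
s=get_state(); i=get_image("wrist")[...,::-1]; j=cv2.imread("pics/w3.png")
for n,i in(("before",j),("after",i)):
    b,g,r=[i[...,k].astype(int) for k in range(3)]; m=(g>b+8)&(g>r+8); m[:, :150]=0;m[:,400:]=0;m[210:]=0
    # board columns extents near both long edges, rows extents mid-board
    w=lambda r:round(float(np.mean([np.ptp(np.flatnonzero(m[q])) for q in r])),2)
    print(n,w(range(66,76)),w(range(174,184)),[np.flatnonzero(m[:,c])[[0,-1]].tolist() for c in(240,280,320)])
print(tip(s,nose_length)[0],s["ft_force"],s["time"])
E
```

```text
before 183.3 166.3 [[54, 193], [53, 194], [54, 194]]
after 182.0 167.1 [[54, 194], [54, 194], [54, 194]]
[-7.33727162e+01 -2.57125230e-01  2.67845690e+02] [-0.68558681 -0.12435983  1.11151348] 14.8167
```

```bash
python3 -c "
from bench import *
print(close_job())"
```

```text
the job is handed in; nothing more can be done
None
```

The board is turned over, with the solder side up and level to about 0.01 rad by my estimate. It was done with closed fingertips on the bare long edges; the holder and bystanders looked unmoved in the camera views. The job was handed in at about 15 s, with no verdict returned.

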